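Cover the pipe stubs, then set and lock the purge gas

TASK

Get the purge tray ready: find the covers in the fittings tote and set one on every pipe stub standing in the tray, large covers on the wide stubs and small ones on the narrow, each seated level on the rim. Only when all stubs are covered, turn the regulator knob on the gas box so its pointer lines up with the white set marker, then slide the lock guard fully home over the knob. Leave the stubs standing in the tray and do not disturb the paste tin and the welding magnet on the bench behind.

Things in the scene. Friction and masses are not known exactly. Their poses are not given: they have to be found in the camera images.
- tray: Shallow square stainless purge tray with a perforated floor, 280 x 280 mm, rim 18 mm high, floor 4 mm thick, fixed to the bench. Origin under its centre. It stands to the left or to the right of the gas box, the tote on the other side.
- tote: Open grey plastic fittings tote, 285 x 285 mm outside, wall 5 mm, 50 mm high, floor 5 mm thick, fixed. Origin under its centre. Holds the five covers mixed with loose fittings (steel elbow, hex nut, flat steel ring with a hole, bolt), all below 36 mm in height.
- wide1: Flanged pipe stub of dark steel standing upright on its flange in the tray, open at the top; wide one: pipe 64 mm outside, 56 mm inside diameter, flange 86 mm across and 10 mm thick, 80 mm tall in all. Origin: centre of the flange's underside, z up along the pipe (the mouth's edge lies 80 mm up). Loose, 600 to 940 g. Absent in some runs.
- wide2: Flanged pipe stub of dark steel standing upright on its flange in the tray, open at the top; wide one: pipe 64 mm outside, 56 mm inside diameter, flange 86 mm across and 10 mm thick, 80 mm tall in all. Origin: centre of the flange's underside, z up along the pipe (the mouth's edge lies 80 mm up). Loose, 600 to 940 g. Absent in some runs.
- wide3: Flanged pipe stub of dark steel standing upright on its flange in the tray, open at the top; wide one: pipe 64 mm outside, 56 mm inside diameter, flange 86 mm across and 10 mm thick, 80 mm tall in all. Origin: centre of the flange's underside, z up along the pipe (the mouth's edge lies 80 mm up). Loose, 600 to 940 g. Absent in some runs.
- narrow1: Flanged pipe stub of dark steel standing upright on its flange in the tray, open at the top; narrow one: pipe 43 mm outside, 35 mm inside diameter, flange 66 mm across and 10 mm thick, 65 mm tall in all. Origin: centre of the flange's underside, z up along the pipe (the mouth's edge lies 65 mm up). Loose, 360 to 560 g. Absent in some runs.
- narrow2: Flanged pipe stub of dark steel standing upright on its flange in the tray, open at the top; narrow one: pipe 43 mm outside, 35 mm inside diameter, flange 66 mm across and 10 mm thick, 65 mm tall in all. Origin: centre of the flange's underside, z up along the pipe (the mouth's edge lies 65 mm up). Loose, 360 to 560 g. Absent in some runs.
- bigcover1: Loose aluminium cover, large one: disc 70 mm across, 6 mm thick, round black knob on top (18 mm across) to grip, below it a spigot 51 mm across, 9 mm deep, that drops into a wide stub. Origin: centre of the spigot's underside, z up: disc 9 to 15 mm, knob 15 to 43 mm above it; seated, the origin is 9 mm below the stub's top edge. 140 g. Starts flat in the tote. Fits any wide stub.
- bigcover2: Loose aluminium cover, large one: disc 70 mm across, 6 mm thick, round black knob on top (18 mm across) to grip, below it a spigot 51 mm across, 9 mm deep, that drops into a wide stub. Origin: centre of the spigot's underside, z up: disc 9 to 15 mm, knob 15 to 43 mm above it; seated, the origin is 9 mm below the stub's top edge. 140 g. Starts flat in the tote. Fits any wide stub.
- bigcover3: Loose aluminium cover, large one: disc 70 mm across, 6 mm thick, round black knob on top (18 mm across) to grip, below it a spigot 51 mm across, 9 mm deep, that drops into a wide stub. Origin: centre of the spigot's underside, z up: disc 9 to 15 mm, knob 15 to 43 mm above it; seated, the origin is 9 mm below the stub's top edge. 140 g. Starts flat in the tote. Fits any wide stub.
- smallcover1: Loose aluminium cover, small one: disc 48 mm across, 6 mm thick, round black knob on top (18 mm across) to grip, below it a spigot 30 mm across, 9 mm deep, that drops into a narrow stub. Origin: centre of the spigot's underside, z up: disc 9 to 15 mm, knob 15 to 43 mm above it; seated, the origin is 9 mm below the stub's top edge. 80 g. Starts flat in the tote. Fits any narrow stub.
- smallcover2: Loose aluminium cover, small one: disc 48 mm across, 6 mm thick, round black knob on top (18 mm across) to grip, below it a spigot 30 mm across, 9 mm deep, that drops into a narrow stub. Origin: centre of the spigot's underside, z up: disc 9 to 15 mm, knob 15 to 43 mm above it; seated, the origin is 9 mm below the stub's top edge. 80 g. Starts flat in the tote. Fits any narrow stub.
- gasbox: Grey purge-gas control box, 230 (x) x 130 (y) x 60 mm high, fixed to the bench. Origin under its centre; its x axis points away from the robot. On top: the regulator knob and its dial at the near end (axis 57 mm towards -x of the centre), the lock guard parked at the far end, two runners for it along x (tops 64 mm above the bench, 87 mm apart).
- knob (a joint): Regulator knob, rad, 0 to 4.6, upright axis; 0 is shut. It grows as the knob turns clockwise seen from above. At 0 its pointer points along the box's -x. Stays where it is left (friction about 0.04 N m).
- knob_grip (a point): On the knob's axis at the height of its finger bar (88 mm above the bench). The bar is 40 mm long, 13 mm thick, upright from 74 to 99 mm above the bench, and lies along the pointer; under it is a round skirt 41 mm across. The point's -x axis points along the pointer. Both are black with a white pointer line.
- knob_pointer (a point): Tip of the knob's white pointer line, 20.5 mm from the axis, at the skirt's edge.
- marker (a joint): Angle of the set marker, a small white clip (10 mm long, 6 mm wide) on the rim of the dark dial, in the same measure as the knob: the knob is on the mark when its value equals this one. Set at the start, between 1.7 and 2.9 rad; not to be moved.
- marker_tip (a point): Inner end of the white set marker, 27.5 mm from the knob's axis; its -x axis points outward from the knob's axis.
- guard (a joint): Position of the lock guard, m: 0 parked at the far end of the box, 0.115 fully home over the knob against its stop. It grows as the guard slides towards the box's -x (towards the robot). Friction about 1.5 N; stays where it is left.
- guard_fin (a point): Middle of the pinch fin on top of the guard, 119 mm above the bench. The guard is an aluminium hood, 66 mm along x, 84 mm wide, open at both ends, its roof 107 mm above the bench; the fin on the middle of the roof is 12 mm thick (along the box's x), 44 mm wide (along y) and 24 mm tall. Pinch or push it along x.
- magnet: Red square welding magnet, 75 x 75 x 17 mm, on the bench beyond and beside the gas box. Not part of the job. Origin under its middle.
- pastetin: Tin of anti-spatter paste, 72 mm across, 75 mm tall, beyond the gas box. Not part of the job. Origin under its middle.

How it is judged (in metres and radians):
On the way, in this order (a step that is already met when the one before it is completed fails the run):
1. every pipe stub present carries its cover, seated and level (((horizontal distance between bigcover1 and wide1 below 0.006 m and z of bigcover1 in the frame of wide1 between 0.068 and 0.074 m and angle between bigcover1's own z axis and vertical below 0.06 rad) or (horizontal distance between bigcover2 and wide1 below 0.006 m and z of bigcover2 in the frame of wide1 between 0.068 and 0.074 m and angle between bigcover2's own z axis and vertical below 0.06 rad) or (horizontal distance between bigcover3 and wide1 below 0.006 m and z of bigcover3 in the frame of wide1 between 0.068 and 0.074 m and angle between bigcover3's own z axis and vertical below 0.06 rad)) and ((horizontal distance between bigcover1 and wide2 below 0.006 m and z of bigcover1 in the frame of wide2 between 0.068 and 0.074 m and angle between bigcover1's own z axis and vertical below 0.06 rad) or (horizontal distance between bigcover2 and wide2 below 0.006 m and z of bigcover2 in the frame of wide2 between 0.068 and 0.074 m and angle between bigcover2's own z axis and vertical below 0.06 rad) or (horizontal distance between bigcover3 and wide2 below 0.006 m and z of bigcover3 in the frame of wide2 between 0.068 and 0.074 m and angle between bigcover3's own z axis and vertical below 0.06 rad)) and ((horizontal distance between bigcover1 and wide3 below 0.006 m and z of bigcover1 in the frame of wide3 between 0.068 and 0.074 m and angle between bigcover1's own z axis and vertical below 0.06 rad) or (horizontal distance between bigcover2 and wide3 below 0.006 m and z of bigcover2 in the frame of wide3 between 0.068 and 0.074 m and angle between bigcover2's own z axis and vertical below 0.06 rad) or (horizontal distance between bigcover3 and wide3 below 0.006 m and z of bigcover3 in the frame of wide3 between 0.068 and 0.074 m and angle between bigcover3's own z axis and vertical below 0.06 rad)) and ((horizontal distance between smallcover1 and narrow1 below 0.006 m and z of smallcover1 in the frame of narrow1 between 0.053 and 0.059 m and angle between smallcover1's own z axis and vertical below 0.06 rad) or (horizontal distance between smallcover2 and narrow1 below 0.006 m and z of smallcover2 in the frame of narrow1 between 0.053 and 0.059 m and angle between smallcover2's own z axis and vertical below 0.06 rad)) and ((horizontal distance between smallcover1 and narrow2 below 0.006 m and z of smallcover1 in the frame of narrow2 between 0.053 and 0.059 m and angle between smallcover1's own z axis and vertical below 0.06 rad) or (horizontal distance between smallcover2 and narrow2 below 0.006 m and z of smallcover2 in the frame of narrow2 between 0.053 and 0.059 m and angle between smallcover2's own z axis and vertical below 0.06 rad))), for 0.2 s.
2. the regulator knob points at the set marker (y of knob_pointer in the frame of marker_tip between -0.0024 and 0.0024 m and x of knob_pointer in the frame of marker_tip between 0 and 0.012 m), for 0.2 s.
3. the lock guard is fully home over the knob (value of joint guard above 0.111 m), for 0.2 s.
At the end, for the whole second after the job is handed in: Each stub present stands upright in the tray with a cover of its size seated: disc within 6 mm of the rim's centre, 3 mm of its height, level within 0.06 rad, at rest. Knob pointer within 2.4 mm (0.12 rad) of the marker's line; guard within 4 mm of its stop (all of step 1 and all of step 2 and angle between each of wide1, wide2, wide3, narrow1, narrow2's own z axis and vertical below 0.06 rad and z of each of wide1, wide2, wide3, narrow1, narrow2 in the frame of tray below 0.008 m and value of joint guard above 0.111 m and linear speed of each of bigcover1, bigcover2, bigcover3, smallcover1, smallcover2 below 0.02 m/s); the robot touches nothing.
It fails at once if the paste tin or the welding magnet is shifted by more than 4 cm (distance of any of magnet, pastetin from where it was at the start of the episode above 0.04 m).
Of wide1, wide2, wide3, narrow1, narrow2 only 3 to 5 are there at a start; the rules pass over those that are not, and their reading is None.
At some moment in a run one of wide1, wide2, wide3, narrow1, narrow2 may be knocked a few centimetres aside while the robot is not near it.
Once in a run the grip may slacken for a moment while it holds something.
It also fails if it takes over 210 s, if anything falls off the work surface, if the arm or the gripper's body presses on something with over 40 N, if the wrist force passes 120 N, or if a joint passes its speed limit or range.

ROBOT

A 7-joint arm with a two-finger parallel gripper is mounted at the origin on the work surface. World frame = base frame: x ahead of the robot, y to its left, z up, the work surface at z = 0. Lengths are in m, angles in degrees, forces in N, time in s.
With the tool pointing down it reaches from about 0.425 to 0.875 m from the base axis. Payload 4.7 kg.
Tool frame: the origin (TCP) lies on the centre line of the jaws, within the pads' length; the fingertips stand 17 mm ahead of it and the grasp point (between the pads) lies 2 mm behind it; z points along the fingers, y is the line along which they close (so a half turn about z gives the same grasp; the last joint's range is limited). The gripper opens to 87 mm and grips with 3 to 60 N. Pads are 19 mm wide; open, the fingers measure 117 mm over their backs; the gripper's body (75 mm by 190 mm) begins 51 mm behind the grasp point.
Start: joints at [-69.666, 18.392, -4.016, 83.108, 1.295, 78.541, -3.26], TCP at [0.217, 0.613, 0.24] pointing down, gripper open.
Joint ranges: [-163.93, 163.93], [-17.29, 119.83], [-79.2, 71.16], [3.27, 140.29], [-89.18, 269.18], [5.43, 117.66], [-154.24, 154.24]. Speed limits (degrees/s): [147.25, 147.25, 180, 180, 180, 180, 180].

INTERFACE

Orientations are given as [roll, pitch, yaw] about the fixed x, y, z axes, in that order (R = Rz(yaw) Ry(pitch) Rx(roll)).
In Python, from cell import env, read_camera gives the robot as it stands.
- The arm moves only by the shell command python3 -m jog 'ROWS' [FORCE]. ROWS is JSON, a list of rows, each a list of 5 numbers: the opening, from 0 (shut) to 1 (fully open), then the shift along the tool's x, y, z each as a share of 0.02 m, from -1 to 1, then the turn about the tool's z as a share of 45 degrees, from -1 to 1. In form: [[gripper, x, y, z, yaw], ...]. A call has 1 to 12 rows; each row shifts and turns the commanded pose from where the row before left it, along the tool's axes as they then stand; what a row does not reach is not made up. A row lasts 1/12 s, in which the tool goes at most 41.7 mm and 7.16 degrees, less where a joint would pass 70% of its speed; a pose out of reach is approached as far as the arm can. A call with a number of a shift or a turn outside -1 to 1 is refused whole. A call with a gripper value outside its range is refused whole. The fingers move at their own pace and stop on an object; FORCE is the grip in N (left out, the last holds). Time passes only in rows, so rows that do not move let the fingers close. It gives the time, the measured TCP pose, the force, the opening and the grip force at its end, in the units of the state.
- env.get_obs(): the state, without advancing time (a new reading comes with each control period).
- read_camera(name): name is "scene" or "top"; returns a dict with "color" (400x640x3 uint8, red, green, blue), "range_z" (400x640 float32, m along the optical axis (not along the pixel's ray), 0 where there is no reading), "mtx" (3x3 intrinsics, pixels), "k1" (the pictures are not rectified: a ray, as slopes to the right and down, at radius r is drawn at 1 + k1 r^2 times it, then the intrinsics apply), "world_from_camera" (4x4, takes a point from camera to world coordinates). Camera axes: x right, y down, z forward; pixel columns grow to the right and rows downward; lengths in m; the calibration is good to about 2 mm. A picture is of the moment at which its call begins.
- env.sign_off(): hands the job in; it is judged then, once.
The state is a dict: "time_s": time; "qpos": joint angles; "joint_velocities": joint speeds; "effort": joint torques, N m; "tool_pos": TCP position; "tool_rot": TCP orientation; "force": force on the tool from outside, world axes, zero at the start; "wrist_torque": the same for the moment, N m; "grip_width": finger opening in m; "grasp_force": force on a finger pad.
Only numpy, scipy, OpenCV 4.12 (cv2) and the standard library are available. Lean on these libraries where they do the work, as an engineer would, in place of code of your own. Each camera call takes 0.05 s, during which the arm holds its last target. There are 200 camera calls.

## Working session

There is one attempt and no reset: what is moved stays moved. The work goes in short steps, Python scripts to look and compute and a shell command to move; the robot and the scene stay as the last step left them, time stands still between calls to the robot, and variables do not carry over. Pictures are saved under pics/ and viewed, at most 14 in all, crops included, and the job is handed in when it is done.

```bash
ls; mkdir -p pics; cat > h.py <<'E'
import numpy as np, cv2
from cell import env, read_camera
def cam(n):
    return read_camera(n)
def rays(c,uv):
    uv=np.atleast_2d(np.float64(uv)); K=np.array(c["mtx"]); 
    s=np.c_[(uv[:,0]-K[0,2])/K[0,0],(uv[:,1]-K[1,2])/K[1,1]]
    r=np.linalg.norm(s,axis=1); t=r.copy()
    for _ in range(20): t=r/(1+c["k1"]*t*t)
    s=s*(t/np.maximum(r,1e-12))[:,None]
    return np.c_[s,np.ones(len(s))]
def onplane(c,uv,z):
    T=np.array(c["world_from_camera"]); d=rays(c,uv)@T[:3,:3].T; o=T[:3,3]
    return o+d*((z-o[2])/d[:,2])[:,None]
def cloud(c):
    T=np.array(c["world_from_camera"]); h,w=c["range_z"].shape
    v,u=np.mgrid[:h,:w]; p=rays(c,np.c_[u.ravel(),v.ravel()])*c["range_z"].ravel()[:,None]
    p=p@T[:3,:3].T+T[:3,3]; p[c["range_z"].ravel()==0]=np.nan
    return p.reshape(h,w,3)
def save(c,n): cv2.imwrite("pics/"+n+".png",cv2.cvtColor(c["color"],cv2.COLOR_RGB2BGR))
E
python3 - <<'E'
from h import *
for n in("scene","top"):
    c=cam(n); save(c,n+"0"); print(n,c["mtx"],c["k1"],c["world_from_camera"])
    np.savez(n+"0.npz",**c)
print(env.get_obs())
E
```

```text
pics
scene [[376.29724804   0.         318.29158965]
 [  0.         376.29724804 200.69583583]
 [  0.           0.           1.        ]] -0.01392679597511613 [[ 0.45483501  0.67829597 -0.57709591  1.14778838]
 [ 0.89054225 -0.34078871  0.30132633 -0.31961453]
 [ 0.00772066 -0.65098205 -0.75905386  0.87124069]
 [ 0.          0.          0.          1.        ]]
top [[413.05482489   0.         321.70619762]
 [  0.         413.05482489 196.99154785]
 [  0.           0.           1.        ]] -0.04360465453215197 [[-0.06991814 -0.97391096  0.21589095  0.38662632]
 [-0.99754212  0.06925874 -0.01062779  0.00591001]
 [-0.00460182 -0.21610339 -0.97635964  1.04972685]
 [ 0.          0.          0.          1.        ]]
{'time_s': 0.1, 'qpos': array([-69.6641962 ,  18.43580107,  -4.0148602 ,  83.16912802,
         1.29578516,  78.54060794,  -3.26038004]), 'joint_velocities': array([ 0.04896867, -0.10925695, -0.11696553, -0.00273556,  0.06012572,
        0.07124794, -0.06729713]), 'effort': array([-6.89396966e-04, -4.92572844e+01, -4.05968344e-01, -3.13399780e+01,
       -6.41993224e-02,  3.94732424e-02,  7.44869340e-05]), 'tool_pos': array([0.21717129, 0.61214415, 0.23854891]), 'tool_rot': array([-1.79899737e+02,  6.47792163e-03,  1.60472963e+02]), 'force': array([-0.05829732, -0.12310097, -0.43436511]), 'wrist_torque': array([ 0.01725435,  0.0286163 , -0.02021635]), 'grasp_force': 0.0, 'grip_width': 0.08665396936116018}
```

View pics/top0.png

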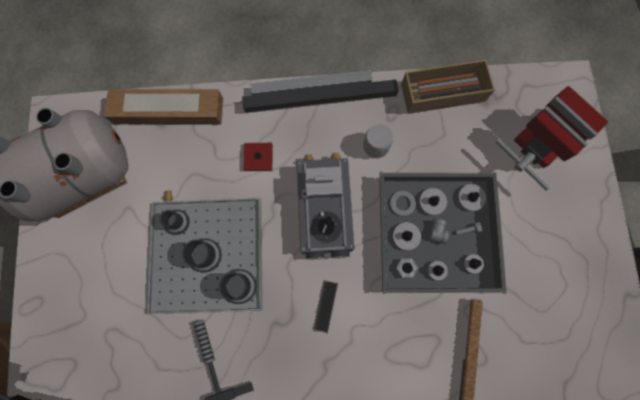

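View pics/scene0.png

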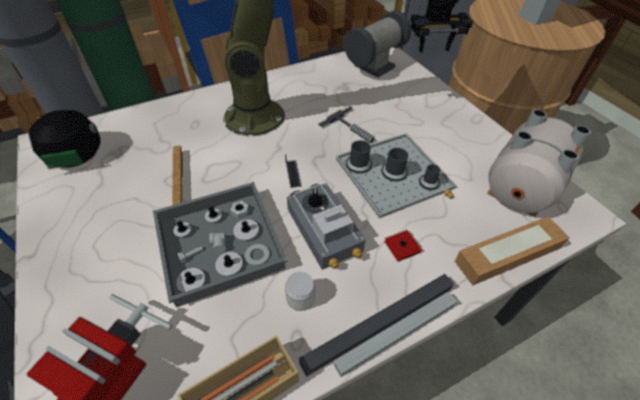

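```bash
cat >> h.py <<'E'
def clusters(P,lo,hi,xy,minpx=6):
    x0,x1,y0,y1=xy
    m=((P[...,2]>lo)&(P[...,2]<hi)&(P[...,0]>x0)&(P[...,0]<x1)&(P[...,1]>y0)&(P[...,1]<y1)).astype(np.uint8)
    n,l,s,ce=cv2.connectedComponentsWithStats(m)
    out=[]
    for i in range(1,n):
        if s[i,4]>=minpx:
            q=P[l==i]; out.append((ce[i],s[i,4],q.mean(0),(q.max(0)+q.min(0))/2,np.ptp(q,axis=0)))
    return out
E
python3 - <<'E'
from h import *
np.set_printoptions(precision=4,suppress=True)
for n in("top","scene"):
    c=dict(np.load(n+"0.npz")); P=cloud(c)
    for nm,lo,hi,xy in(("knobs",.036,.06,(.3,.8,-.45,-.1)),("discs",.014,.026,(.3,.8,-.45,-.1)),("rims",.06,.095,(.3,.8,.1,.45)),("box",.055,.15,(.3,.8,-.1,.12))):
        print(n,nm)
        for o in clusters(P,lo,hi,xy): print(o[0].round(1),o[1],"mean",o[2],"mid",o[3],"ext",o[4])
c=dict(np.load("top0.npz"));im=c["color"]
cr=np.vstack([cv2.resize(im[165:305,140:270],None,fx=3,fy=3,interpolation=2)])
b=cv2.resize(im[165:305,372:512],None,fx=3,fy=3,interpolation=2)
cv2.imwrite("pics/c1.png",cv2.cvtColor(np.hstack([cr,b])[:, :800],cv2.COLOR_RGB2BGR))
E
```

```text
top knobs
[374.7 149.5] 99 mean [ 0.7222 -0.1485  0.0484] mid [ 0.7355 -0.1557  0.0481] ext [0.0489 0.0653 0.0237]
[444.7 229.8] 2334 mean [ 0.5073 -0.3006  0.0481] mid [ 0.5035 -0.2909  0.0457] ext [0.3158 0.3151 0.0194]
[474.9 195. ] 41 mean [ 0.5865 -0.3878  0.046 ] mid [ 0.5869 -0.3892  0.0439] ext [0.0135 0.0184 0.0135]
[435.5 198.5] 50 mean [ 0.5846 -0.2875  0.0463] mid [ 0.585  -0.2883  0.0446] ext [0.0166 0.0171 0.0152]
[440.  223.3] 47 mean [ 0.5229 -0.2931  0.0376] mid [ 0.5181 -0.294   0.038 ] ext [0.0327 0.0202 0.0039]
[408.4 234.2] 47 mean [ 0.5006 -0.2096  0.0465] mid [ 0.5005 -0.2105  0.0455] ext [0.0165 0.0172 0.015 ]
[445.  235.4] 41 mean [ 0.492  -0.3014  0.0378] mid [ 0.4905 -0.2972  0.0384] ext [0.0201 0.0257 0.0047]
[476.8 262.9] 54 mean [ 0.4191 -0.3675  0.0459] mid [ 0.4192 -0.3695  0.0436] ext [0.0155 0.0184 0.0136]
[440.3 269.6] 52 mean [ 0.4099 -0.2769  0.0463] mid [ 0.4102 -0.2772  0.0438] ext [0.017  0.0169 0.013 ]
top discs
[368.9 152.5] 29 mean [ 0.7244 -0.1367  0.0203] mid [ 0.7298 -0.1403  0.0204] ext [0.0364 0.0345 0.0111]
[381.9 155.4] 9 mean [ 0.714
[... 5085 characters left out ...]
.0197] mid [ 0.5851 -0.3902  0.0205] ext [0.0629 0.0698 0.0108]
[171.5 283.7] 22 mean [ 0.5793 -0.4345  0.02  ] mid [ 0.5777 -0.4345  0.02  ] ext [0.0623 0.0044 0.0117]
[300.6 305.1] 60 mean [ 0.7766 -0.1705  0.0203] mid [ 0.7664 -0.1647  0.02  ] ext [0.041  0.0613 0.0118]
scene rims
[360.5 148.7] 251 mean [0.4085 0.215  0.0746] mid [0.4073 0.2156 0.074 ] ext [0.0637 0.065  0.0279]
[397.6 156.5] 275 mean [0.4911 0.2999 0.0744] mid [0.4898 0.3017 0.0747] ext [0.0658 0.0654 0.0292]
[433.5 169. ] 91 mean [0.5806 0.3719 0.0667] mid [0.5797 0.3724 0.0669] ext [0.0415 0.0442 0.0133]
scene box
[325.  219.8] 3216 mean [ 0.6066 -0.0174  0.0734] mid [ 0.5852 -0.0106  0.0945] ext [0.2406 0.1333 0.079 ]
```

View pics/c1.png

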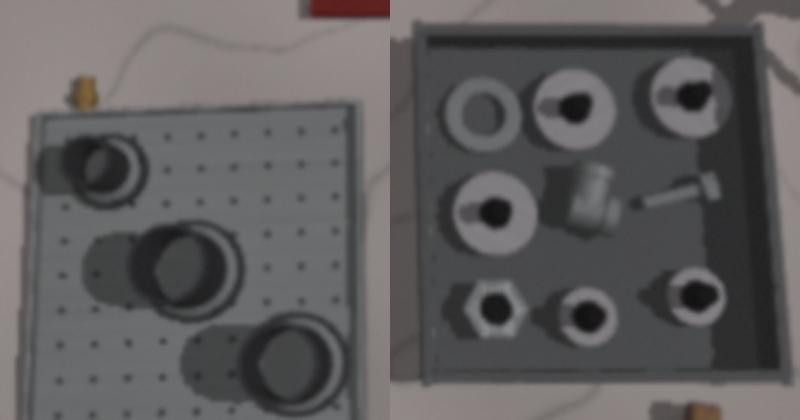

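The views agree: the narrow stub is at (175,220) and the two wide stubs at (203,253) and (238,287). In the tote there are three big covers at (433,201), (470,197) and (406,236), and two small ones at (437,270) and (474,263). First I'll turn the tool to yaw 90, so tool x=+Y, y=+X and z=down.

```bash
python3 -m jog '[[0.5,0,0,0,0.159],[0.5,0,0,0,0.159],[0.5,0,0,0,0.159],[0.5,0,0,0,0.159],[0.5,0,0,0,0.159],[0.5,0,0,0,0.159],[0.5,0,0,0,0.159],[0.5,0,0,0,0.159],[0.5,0,0,0,0.159],[0.5,0,0,0,0.135],[0.5,0,0,0,0]]' 30
python3 -m jog '[[0.5,-1,1,0,0],[0.5,-1,1,0,0],[0.5,-1,1,0,0],[0.5,-1,1,0,0],[0.5,-1,1,0,0],[0.5,-1,1,0,0],[0.5,-1,1,0,0],[0.5,-1,1,0,0],[0.5,-1,1,0,0],[0.5,-1,1,0,0],[0.5,-1,1,0,0],[0.5,-1,1,0,0]]'
```

```text
time_s: 1.02
tool_pos: [0.2172, 0.6123, 0.2389]
tool_rot: [-180.0, 0.1, 89.9]
force: [0.1, -0.2, 0.1]
grip_width: 0.0437
grasp_force: 0.0
time_s: 2.02
tool_pos: [0.458, 0.3715, 0.2393]
tool_rot: [-180.0, 0.0, 90.2]
force: [0.8, -0.8, -0.0]
grip_width: 0.0434
grasp_force: 0.0
```

```bash
python3 -m jog '[[0.5,-1,1,0,0],[0.5,-1,1,0,0],[0.5,-1,0.15,0,0],[0.5,-1,0,0,0],[0.5,-1,0,0,0],[0.5,-1,0,0,0],[0.5,-1,0,0,0],[0.5,-1,0,0,0],[0.5,-1,0,0,0],[0.5,-1,0,0,0],[0.5,-1,0,0,0],[0.5,-1,0,0,0]]' 
python3 -m jog '[[0.5,-1,0,0,0],[0.5,-1,0,0,0],[0.5,-1,0,0,0],[0.5,-1,0,0,0],[0.5,-1,0,0,0],[0.5,-1,0,0,0],[0.5,-1,0,0,0],[0.5,-1,0,0,0],[0.5,-1,0,0,0],[0.5,-1,0,0,0],[0.5,-1,0,0,0],[0.5,-1,0,0,0]]'
python3 -m jog '[[0.5,-1,0,0,0],[0.5,-1,0,0,0],[0.5,-1,0,0,0],[0.5,-1,0,0,0],[0.5,-1,0,0,0],[0.5,-0.1,0,0,0],[0.5,0,0,1,0],[0.5,0,0,1,0],[0.5,0,0,1,0],[0.5,0,0,1,0],[0.5,0,0,1,0],[0.5,0,0,1,0]]'
```

```text
time_s: 3.02
tool_pos: [0.5, 0.1316, 0.2394]
tool_rot: [-180.0, 0.0, 90.2]
force: [-0.4, -0.1, -0.5]
grip_width: 0.0439
grasp_force: 0.0
time_s: 4.02
tool_pos: [0.5, -0.1083, 0.2394]
tool_rot: [-180.0, -0.0, 90.2]
force: [0.3, 0.9, -0.2]
grip_width: 0.0435
grasp_force: 0.0
time_s: 5.02
tool_pos: [0.5003, -0.2082, 0.1184]
tool_rot: [-180.0, -0.1, 90.2]
force: [0.4, -0.1, 1.3]
grip_width: 0.0433
grasp_force: 0.0
```

```bash
python3 -m jog '[[0.5,-0.1,0.03,1,0],[0.5,0,0,1,0],[0.5,0,0,1,0],[0.5,0,0,0.85,0],[0.5,0,0,0,0],[0,0,0,0,0],[0,0,0,0,0],[0,0,0,0,0],[0,0,0,0,0],[0,0,0,0,0],[0,0,0,0,0]]' 40
python3 -m jog '[[0,0,0,-0.5,0],[0,0,0,-0.5,0],[0,0,0,-1,0],[0,0,0,-1,0],[0,0,0,-1,0],[0,0,0,-1,0],[0,0,0,-1,0],[0,0,0,-1,0],[0,0,0,-1,0],[0,0,0,-0.5,0],[0,0,0,0,0]]'
```

```text
time_s: 5.93
tool_pos: [0.5014, -0.2114, 0.0434]
tool_rot: [179.9, -0.0, 90.0]
force: [-2.0, 1.1, 4.8]
grip_width: 0.0168
grasp_force: 40.5
time_s: 6.85
tool_pos: [0.5024, -0.2121, 0.2155]
tool_rot: [179.7, 0.0, 90.0]
force: [0.5, -0.5, -1.6]
grip_width: 0.017
grasp_force: 40.4
```

```bash
python3 -m jog '[[0,0.5,0,0,0],[0,1,0,0,0],[0,1,0,0,0],[0,1,0,0,0],[0,1,0,0,0],[0,1,0,0,0],[0,1,0,0,0],[0,1,0,0,0],[0,1,0,0,0],[0,1,0,0,0],[0,1,0,0,0],[0,1,0,0,0]]' 
python3 -m jog '[[0,1,-0.6,0,0],[0,1,0,0,0],[0,1,0,0,0],[0,1,0,0,0],[0,1,0,0,0],[0,1,0,0,0],[0,1,0,0,0],[0,1,0,0,0],[0,1,0,0,0],[0,1,0,0,0],[0,1,0,0,0],[0,1,0,0,0]]'
python3 -m jog '[[0,1,0,0,0],[0,1,0,0,0],[0,0.1,0,0.3,0],[0,0,0,0.6,0],[0,0,0,0.6,0],[0,0,0,0.3,0],[0,0,0,0,0],[0,0,0,0,0]]'
cat > look.py <<'E'
from h import *
np.set_printoptions(precision=4,suppress=True)
for n in("top","scene"):
    P=cloud(cam(n)); print(n)
    for nm,lo,hi,xy in(("knobs",.036,.06,(.385,.63,-.43,-.17)),("rims",.06,.125,(.3,.8,.1,.45))):
        for o in clusters(P,lo,hi,xy,15): print(nm,o[1],"mid",o[3],"ext",o[4])
    P2=P.copy()
    for o in clusters(P2,.125,.2,(.3,.8,.1,.45),30): print("cov",o[1],"mid",o[3],"ext",o[4])
E
python3 look.py; python3 - <<'E'
from h import *
c=cam("scene");cv2.imwrite("pics/s1.png",cv2.cvtColor(cv2.resize(c["color"][60:240,320:520],None,fx=3,fy=3),4))
E
```

```text
time_s: 7.85
tool_pos: [0.5, 0.0195, 0.2113]
tool_rot: [-179.9, 0.0, 90.0]
force: [0.5, 0.3, -1.3]
grip_width: 0.0168
grasp_force: 40.4
time_s: 8.85
tool_pos: [0.4882, 0.2592, 0.2111]
tool_rot: [-179.9, 0.1, 90.0]
force: [1.4, 0.1, -1.9]
grip_width: 0.0171
grasp_force: 40.4
time_s: 9.52
tool_pos: [0.4888, 0.2993, 0.1758]
tool_rot: [-179.9, 0.1, 89.9]
force: [0.2, 0.3, -0.5]
grip_width: 0.0167
grasp_force: 40.4
top
knobs 41 mid [ 0.5872 -0.3899  0.0445] ext [0.0142 0.0182 0.0143]
knobs 49 mid [ 0.5853 -0.2883  0.0439] ext [0.0168 0.0169 0.0148]
knobs 35 mid [ 0.5252 -0.296   0.039 ] ext [0.0181 0.0205 0.006 ]
knobs 216 mid [ 0.4484 -0.4239  0.0449] ext [0.1258 0.0123 0.0177]
knobs 22 mid [ 0.5094 -0.285   0.038 ] ext [0.0199 0.0238 0.0037]
knobs 37 mid [ 0.4911 -0.301   0.0388] ext [0.0204 0.0181 0.0055]
knobs 52 mid [ 0.4192 -0.3695  0.0439] ext [0.0154 0.0177 0.0144]
knobs 51 mid [ 0.4102 -0.2778  0.0439] ext [0.0169 0.0177 0.0142]
rims 32 mid [0.5871 0.3823 0.067 ] ext [0.0195 0.0226 0.0139]
rims 22 mid [0.5811 0.3588 0.0668] ext [0.0283 0.0109 0.0067]
rims 135 mid [0.4872 0.29   0
[... 177 characters left out ...]
 [ 0.4108 -0.2771  0.0428] ext [0.0185 0.0165 0.0135]
knobs 108 mid [ 0.4499 -0.4251  0.0444] ext [0.1297 0.0095 0.0167]
knobs 45 mid [ 0.4193 -0.3695  0.0436] ext [0.021  0.0175 0.0142]
knobs 29 mid [ 0.4922 -0.3014  0.0389] ext [0.023  0.0173 0.0051]
knobs 46 mid [ 0.5171 -0.2932  0.0384] ext [0.0383 0.022  0.0048]
knobs 47 mid [ 0.5852 -0.2878  0.0434] ext [0.0183 0.0171 0.0133]
knobs 55 mid [ 0.5885 -0.3901  0.0433] ext [0.0186 0.0173 0.0137]
rims 260 mid [0.4077 0.2152 0.0747] ext [0.0642 0.0634 0.0294]
rims 273 mid [0.49   0.3002 0.0741] ext [0.0659 0.0636 0.0281]
rims 92 mid [0.5784 0.3724 0.0661] ext [0.0436 0.044  0.0116]
cov 374 mid [0.4914 0.2992 0.1729] ext [0.0681 0.0674 0.0541]
```

View pics/s1.png

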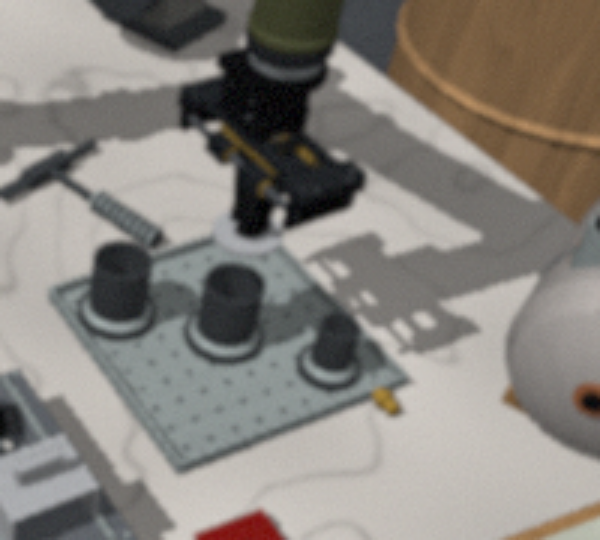

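Stubs are unmoved. The held cover is level and directly above the middle stub at (230,290) in the crop. I'll lower it.

```bash
python3 -m jog '[[0,0,0.03,0.7,0],[0,0,0,0.7,0],[0,0,0,0.6,0],[0,0,0,0.4,0],[0,0,0,0.3,0],[0,0,0,0.2,0],[0,0,0,0.1,0],[0,0,0,0,0],[0,0,0,0,0]]'
python3 -m jog '[[0,0,0,0.05,0],[0,0,0,0.05,0],[0,0,0,0,0]]'
```

```text
time_s: 10.42
tool_pos: [0.4898, 0.3008, 0.117]
tool_rot: [180.0, -0.0, 90.0]
force: [1.0, -0.2, -1.0]
grip_width: 0.0167
grasp_force: 40.4
time_s: 10.67
tool_pos: [0.4896, 0.3007, 0.1147]
tool_rot: [180.0, -0.0, 90.0]
force: [-0.4, 0.5, -1.2]
grip_width: 0.017
grasp_force: 40.4
```

```bash
python3 -m jog '[[0,0,0,0.05,0],[0,0,0,0.05,0],[0,0,0,0,0],[0.5,0,0,0,0],[0.5,0,0,0,0],[0.5,0,0,0,0],[0.5,0,0,0,0]]'
python3 -m jog '[[0.5,0,0,-0.5,0],[0.5,0,0,-1,0],[0.5,0,0,-1,0],[0.5,0,0,-1,0],[0.5,0,0,-1,0],[0.5,0,0,-0.5,0]]'
python3 -m jog '[[0.5,-1,0,0,0],[0.5,-1,0,0,0],[0.5,-1,0,0,0],[0.5,-1,0,0,0],[0.5,-1,0,0,0],[0.5,-1,0,0,0],[0.5,-1,0,0,0],[0.5,-1,0,0,0],[0.5,-1,0,0,0],[0.5,-1,0,0,0],[0.5,-1,0,0,0],[0.5,-1,0,0,0]]' 
python3 look.py | grep -v knobs
```

```text
time_s: 11.25
tool_pos: [0.4895, 0.3007, 0.1124]
tool_rot: [180.0, 0.0, 90.0]
force: [-0.4, 0.3, 0.3]
grip_width: 0.0359
grasp_force: 0.0
time_s: 11.75
tool_pos: [0.4907, 0.3012, 0.216]
tool_rot: [179.8, -0.2, 90.0]
force: [0.8, 0.1, -0.3]
grip_width: 0.0433
grasp_force: 0.0
time_s: 12.75
tool_pos: [0.4894, 0.0596, 0.2127]
tool_rot: [180.0, -0.0, 90.0]
force: [-0.1, 0.5, -0.3]
grip_width: 0.0435
grasp_force: 0.0
top
rims 121 mid [0.5793 0.3717 0.066 ] ext [0.0432 0.044  0.012 ]
rims 769 mid [0.4907 0.3004 0.0903] ext [0.0686 0.0693 0.0601]
rims 245 mid [0.4061 0.2152 0.0744] ext [0.0633 0.0614 0.0287]
scene
rims 192 mid [0.4114 0.2153 0.0736] ext [0.0585 0.063  0.027 ]
rims 407 mid [0.4916 0.3015 0.0908] ext [0.0686 0.0723 0.0616]
rims 96 mid [0.5795 0.3732 0.0662] ext [0.0405 0.0435 0.0123]
```

```bash
python3 -m jog '[[0.5,-1,1,0,0],[0.5,-1,1,0,0],[0.5,-1,1,0,0],[0.5,-1,1,0,0],[0.5,-1,0.8,0,0],[0.5,-1,0,0,0],[0.5,-1,0,0,0],[0.5,-1,0,0,0],[0.5,-1,0,0,0],[0.5,-1,0,0,0],[0.5,-1,0,0,0],[0.5,-1,0,0,0]]' 
python3 -m jog '[[0.5,-1,0,0,0],[0.5,-1,0,0,0],[0.5,-1,0,0,0],[0.5,-1,0,0,0],[0.5,-1,0,0,0],[0.5,-0.4,0,0.5,0],[0.5,0,0,1,0],[0.5,0,0,1,0],[0.5,0,0,1,0],[0.5,0,0,1,0],[0.5,0,0,0.5,0],[0.5,0,0,0,0]]'
```

```text
time_s: 13.85
tool_pos: [0.5859, -0.1789, 0.2123]
tool_rot: [-180.0, -0.0, 90.1]
force: [-0.1, -0.2, 0.6]
grip_width: 0.0434
grasp_force: 0.0
time_s: 14.85
tool_pos: [0.5843, -0.285, 0.109]
tool_rot: [-179.7, -0.2, 90.1]
force: [-1.0, -0.4, 1.2]
grip_width: 0.0435
grasp_force: 0.0
```

```bash
python3 -m jog '[[0.5,-0.12,0.03,1,0],[0.5,0,0,1,0],[0.5,0,0,0.9,0],[0.5,0,0,0.45,0],[0.5,0,0,0,0],[0,0,0,0,0],[0,0,0,0,0],[0,0,0,0,0],[0,0,0,0,0],[0,0,0,0,0],[0,0,0,0,0]]' 40
python3 -m jog '[[0,0,0,-0.5,0],[0,0,0,-0.5,0],[0,0,0,-1,0],[0,0,0,-1,0],[0,0,0,-1,0],[0,0,0,-1,0],[0,0,0,-1,0],[0,0,0,-1,0],[0,0,0,-1,0],[0,0,0,-0.5,0],[0,0,0,0,0]]'
```

```text
time_s: 15.77
tool_pos: [0.5861, -0.2901, 0.0464]
tool_rot: [180.0, 0.0, 90.0]
force: [-1.7, 0.6, 4.6]
grip_width: 0.0166
grasp_force: 40.0
time_s: 16.68
tool_pos: [0.5875, -0.2907, 0.219]
tool_rot: [179.7, 0.1, 90.0]
force: [-0.1, -0.4, -1.2]
grip_width: 0.0172
grasp_force: 40.0
```

```bash
python3 -m jog '[[0,0.5,-0.5,0,0],[0,1,-1,0,0],[0,1,-1,0,0],[0,1,-1,0,0],[0,1,-1,0,0],[0,1,-1,0,0],[0,1,-1,0,0],[0,1,-1,0,0],[0,1,-1,0,0],[0,1,-0.5,0,0],[0,1,0,0,0],[0,1,0,0,0]]' 
python3 -m jog '[[0,1,0,0,0],[0,1,0,0,0],[0,1,0,0,0],[0,1,0,0,0],[0,1,0,0,0],[0,1,0,0,0],[0,1,0,0,0],[0,1,0,0,0],[0,1,0,0,0],[0,1,0,0,0],[0,1,0,0,0],[0,1,0,0,0]]'
python3 -m jog '[[0,1,0,0,0],[0,0.7,0,0.3,0],[0,0,0,0.6,0],[0,0,0,0.6,0],[0,0,0,0.3,0],[0,0,0,0,0],[0,0,0,0,0]]'
python3 look.py
```

```text
time_s: 17.68
tool_pos: [0.4048, -0.0587, 0.2148]
tool_rot: [-180.0, -0.1, 90.0]
force: [0.3, 0.4, -2.0]
grip_width: 0.0169
grasp_force: 40.0
time_s: 18.68
tool_pos: [0.4053, 0.1809, 0.2144]
tool_rot: [-179.9, 0.0, 90.0]
force: [0.9, 0.1, -1.7]
grip_width: 0.0173
grasp_force: 40.0
time_s: 19.27
tool_pos: [0.4058, 0.2138, 0.179]
tool_rot: [-179.9, 0.0, 90.0]
force: [1.1, -0.0, -1.7]
grip_width: 0.0166
grasp_force: 40.0
top
knobs 41 mid [ 0.587  -0.3887  0.0445] ext [0.0144 0.0172 0.0155]
knobs 52 mid [ 0.5167 -0.2923  0.0389] ext [0.0349 0.023  0.0058]
knobs 213 mid [ 0.4482 -0.4239  0.0444] ext [0.1254 0.0123 0.0165]
knobs 45 mid [ 0.4919 -0.2961  0.0386] ext [0.0224 0.0275 0.0051]
knobs 54 mid [ 0.4193 -0.3688  0.0433] ext [0.0155 0.0169 0.0134]
knobs 52 mid [ 0.4101 -0.2778  0.0438] ext [0.0168 0.0173 0.0155]
rims 124 mid [0.5797 0.3718 0.0666] ext [0.0427 0.0433 0.0126]
rims 173 mid [0.4966 0.3123 0.1038] ext [0.0528 0.0412 0.0363]
rims 91 mid [0.48   0.2731 0.0769] ext [0.0287 0.0157 0.0324]
rims 99 mid [0.4055 0.1959 0.0731] ext [0.0596 0.0226 0.0256]
cov 155 mid [0.4062 0.1898 0.1516] ext [0.0503 0.0194 0.0082]
scene
knobs 37 mid [ 0.4103 -0.2778  0.0435] ext [0.0214 0.015  0.013 ]
knobs 104 mid [ 0.4425 -0.4251  0.0452] ext [0.1124 0.0097 0.0166]
knobs 45 mid [ 0.4209 -0.3694  0.0435] ext [0.0217 0.0175 0.0149]
knobs 23 mid [ 0.4914 -0.3012  0.0387] ext [0.0201 0.0178 0.0049]
knobs 34 mid [ 0.5228 -0.2938  0.0384] ext [0.0289 0.019  0.0045]
knobs 55 mid [ 0.5883 -0.3901  0.0444] ext [0.0172 0.0174 0.0153]
rims 253 mid [0.4073 0.2156 0.0747] ext [0.0644 0.064  0.0288]
rims 406 mid [0.4924 0.3014 0.0907] ext [0.07   0.0704 0.0614]
rims 95 mid [0.58   0.3727 0.0662] ext [0.042  0.0439 0.0123]
cov 335 mid [0.4084 0.2161 0.1729] ext [0.0694 0.0681 0.0534]
```

```bash
python3 -m jog '[[0,0,0,0.7,0],[0,0,0,0.7,0],[0,0,0,0.6,0],[0,0,0,0.4,0],[0,0,0,0.3,0],[0,0,0,0.2,0],[0,0,0,0.1,0],[0,0,0,0,0],[0,0,0,0,0]]'
python3 -m jog '[[0,0,0,0.05,0],[0,0,0,0.05,0],[0,0,0,0,0]]'
```

```text
time_s: 20.12
tool_pos: [0.4064, 0.2144, 0.12]
tool_rot: [180.0, -0.0, 90.0]
force: [-0.8, 0.2, -1.6]
grip_width: 0.017
grasp_force: 40.0
time_s: 20.37
tool_pos: [0.4062, 0.2143, 0.1177]
tool_rot: [180.0, -0.0, 90.0]
force: [-0.3, -0.2, -2.3]
grip_width: 0.017
grasp_force: 40.0
```

```bash
python3 -m jog '[[0,0,0,0.05,0],[0,0,0,0.05,0],[0,0,0,0,0],[0.5,0,0,0,0],[0.5,0,0,0,0],[0.5,0,0,0,0],[0.5,0,0,0,0]]'
python3 -m jog '[[0.5,0,0,-0.5,0],[0.5,0,0,-1,0],[0.5,0,0,-1,0],[0.5,0,0,-1,0],[0.5,0,0,-1,0],[0.5,0,0,-0.5,0]]'
python3 -m jog '[[0.5,-1,0.2,0,0],[0.5,-1,0,0,0],[0.5,-1,0,0,0],[0.5,-1,0,0,0],[0.5,-1,0,0,0],[0.5,-1,0,0,0],[0.5,-1,0,0,0],[0.5,-1,0,0,0],[0.5,-1,0,0,0],[0.5,-1,0,0,0],[0.5,-1,0,0,0],[0.5,-1,0,0,0]]' 
python3 -m jog '[[0.5,-1,0,0,0],[0.5,-1,0,0,0],[0.5,-1,0,0,0],[0.5,-1,0,0,0],[0.5,-1,0,0,0],[0.5,-1,0,0,0],[0.5,-1,0,0,0],[0.5,-1,0,0,0],[0.5,-1,0,0,0],[0.5,-1,0,0,0],[0.5,-1,0,0,0],[0.5,-1,0,0,0]]' 
python3 -m jog '[[0.5,-0.55,0,0,0],[0.5,0,0,1,0],[0.5,0,0,1,0],[0.5,0,0,1,0],[0.5,0,0,1,0],[0.5,0,0,1,0],[0.5,0,0,0.5,0],[0.5,0,0,0,0],[0.5,0,0,0,0]]' 
python3 look.py
```

```text
time_s: 20.95
tool_pos: [0.4062, 0.2143, 0.1155]
tool_rot: [180.0, -0.0, 90.0]
force: [0.1, -0.7, -0.4]
grip_width: 0.0358
grasp_force: 0.0
time_s: 21.45
tool_pos: [0.4072, 0.2149, 0.2188]
tool_rot: [179.8, -0.1, 90.0]
force: [0.3, 0.5, 0.2]
grip_width: 0.0435
grasp_force: 0.0
time_s: 22.45
tool_pos: [0.4099, -0.0268, 0.2156]
tool_rot: [180.0, -0.0, 90.0]
force: [0.0, 0.4, 0.6]
grip_width: 0.0434
grasp_force: 0.0
time_s: 23.45
tool_pos: [0.41, -0.2667, 0.2157]
tool_rot: [180.0, -0.0, 90.0]
force: [-0.7, 0.1, -0.3]
grip_width: 0.0434
grasp_force: 0.0
time_s: 24.2
tool_pos: [0.41, -0.2769, 0.1057]
tool_rot: [-180.0, 0.0, 90.0]
force: [0.2, -0.0, 0.2]
grip_width: 0.0434
grasp_force: 0.0
top
knobs 39 mid [ 0.5873 -0.3891  0.0438] ext [0.0145 0.0181 0.0135]
knobs 35 mid [ 0.4101 -0.2746  0.0437] ext [0.017  0.0105 0.0151]
rims 121 mid [0.5793 0.3713 0.0672] ext [0.0423 0.0426 0.0142]
rims 764 mid [0.4908 0.3007 0.0911] ext [0.0681 0.0697 0.0618]
rims 744 mid [0.4082 0.2161 0.0898] ext [0.0684 0.0679 0.0596]
scene
knobs 39 mid [ 0.4117 -0.2771  0.0436] ext [0.017  0.0164 0.0149]
knobs 112 mid [ 0.4494 -0.4248  0.0446] ext [0.1283 0.0104 0.0166]
knobs 43 mid [ 0.419  -0.3695  0.0433] ext [0.0208 0.0175 0.0145]
knobs 24 mid [ 0.4927 -0.3045  0.0388] ext [0.0232 0.013  0.0051]
knobs 39 mid [ 0.5219 -0.2935  0.0385] ext [0.028  0.0224 0.0046]
knobs 53 mid [ 0.5886 -0.3899  0.043 ] ext [0.0185 0.0174 0.0135]
rims 388 mid [0.4077 0.2151 0.0904] ext [0.0704 0.069  0.0604]
rims 407 mid [0.4922 0.3026 0.0905] ext [0.0699 0.0726 0.0609]
rims 94 mid [0.5788 0.3717 0.0667] ext [0.0444 0.0442 0.0132]
```

Both wide covers are seated at the same height, with mid z at 0.090. Next is the small cover.

```bash
python3 -m jog '[[0.5,0,0,1,0],[0.5,0,0,1,0],[0.5,0,0,0.9,0],[0.5,0,0,0.35,0],[0.5,0,0,0,0],[0.5,0,0,0,0],[0,0,0,0,0],[0,0,0,0,0],[0,0,0,0,0],[0,0,0,0,0],[0,0,0,0,0],[0,0,0,0,0]]' 40
python3 -m jog '[[0,0,0,-0.5,0],[0,0,0,-0.5,0],[0,0,0,-1,0],[0,0,0,-1,0],[0,0,0,-1,0],[0,0,0,-1,0],[0,0,0,-1,0],[0,0,0,-1,0],[0,0,0,-1,0],[0,0,0,-0.5,0],[0,0,0,0,0]]'
```

```text
time_s: 25.3
tool_pos: [0.4104, -0.2768, 0.0409]
tool_rot: [180.0, -0.0, 90.0]
force: [-0.8, 1.0, 2.7]
grip_width: 0.0173
grasp_force: 40.0
time_s: 26.22
tool_pos: [0.4115, -0.2777, 0.2133]
tool_rot: [179.7, 0.0, 90.0]
force: [0.6, -0.9, -0.6]
grip_width: 0.0175
grasp_force: 40.0
```

```bash
python3 -m jog '[[0,0.5,0,0,0],[0,1,0,0,0],[0,1,0,0,0],[0,1,0,0,0],[0,1,0,0,0],[0,1,0,0,0],[0,1,0,0,0],[0,1,0,0,0],[0,1,0,0,0],[0,1,0,0,0],[0,1,0,0,0],[0,1,0,0,0]]' 
python3 -m jog '[[0,1,0,0,0],[0,1,0,0,0],[0,1,0,0,0],[0,1,0,0,0],[0,1,0,0,0],[0,1,0,0,0],[0,1,0,0,0],[0,1,0,0,0],[0,1,1,0,0],[0,1,1,0,0],[0,1,1,0,0],[0,1,1,0,0]]'
python3 -m jog '[[0,1,1,0,0],[0,1,1,0,0],[0,1,1,0,0],[0,1,1,0,0],[0,1,0.45,0,0],[0,1,0,0,0],[0,1,0,0,0],[0,1,0,0,0],[0,1,0,0,0],[0,0,0,0.6,0],[0,0,0,0.6,0],[0,0,0,0,0]]'
python3 -m jog '[[0,0,0,0.6,0],[0,0,0,0.6,0],[0,0,0,0,0]]'
python3 look.py | grep -v knobs
```

```text
time_s: 27.22
tool_pos: [0.4093, -0.0459, 0.2094]
tool_rot: [-179.9, 0.0, 90.0]
force: [0.9, -0.3, 0.3]
grip_width: 0.017
grasp_force: 40.0
time_s: 28.22
tool_pos: [0.4903, 0.1939, 0.2091]
tool_rot: [-179.9, 0.1, 90.0]
force: [0.8, -0.1, 0.4]
grip_width: 0.0168
grasp_force: 40.0
time_s: 29.22
tool_pos: [0.5774, 0.3708, 0.1815]
tool_rot: [-179.7, 0.3, 90.0]
force: [-0.7, -0.9, -1.5]
grip_width: 0.017
grasp_force: 40.0
time_s: 29.47
tool_pos: [0.578, 0.3712, 0.159]
tool_rot: [-179.8, 0.2, 89.9]
force: [-0.7, 0.2, -1.3]
grip_width: 0.0169
grasp_force: 40.0
top
rims 76 mid [0.5794 0.3693 0.0666] ext [0.043  0.0385 0.0127]
rims 768 mid [0.4908 0.2999 0.091 ] ext [0.0684 0.0695 0.0617]
rims 747 mid [0.4082 0.2158 0.0903] ext [0.0683 0.0675 0.0603]
cov 171 mid [0.5803 0.3578 0.1505] ext [0.047  0.0236 0.0395]
scene
rims 387 mid [0.4083 0.2163 0.0903] ext [0.0708 0.0698 0.0601]
rims 408 mid [0.4918 0.3015 0.0898] ext [0.0679 0.0695 0.0595]
rims 92 mid [0.5796 0.3724 0.0664] ext [0.0417 0.0432 0.0125]
cov 298 mid [0.5802 0.3682 0.1663] ext [0.0481 0.042  0.0645]
```

```bash
python3 -m jog '[[0,0.03,0,0.7,0],[0,0,0,0.7,0],[0,0,0,0.6,0],[0,0,0,0.4,0],[0,0,0,0.25,0],[0,0,0,0.2,0],[0,0,0,0.05,0],[0,0,0,0,0],[0,0,0,0,0]]'
python3 -m jog '[[0,0,0,0.05,0],[0,0,0,0.05,0],[0,0,0,0,0]]'
```

```text
time_s: 30.32
tool_pos: [0.5795, 0.3741, 0.1052]
tool_rot: [179.9, -0.0, 90.0]
force: [-0.4, 0.1, 0.0]
grip_width: 0.0167
grasp_force: 40.0
time_s: 30.57
tool_pos: [0.5792, 0.3739, 0.1027]
tool_rot: [180.0, -0.0, 90.0]
force: [-0.1, 0.5, -1.6]
grip_width: 0.0168
grasp_force: 40.0
```

```bash
python3 -m jog '[[0,-0.04,0,0.08,0],[0,0,0,0.08,0],[0,0,0,0.08,0],[0,0,0,0.05,0],[0,0,0,0,0],[0,0,0,0,0]]'
```

```text
time_s: 31.07
tool_pos: [0.579, 0.373, 0.0966]
tool_rot: [-180.0, 0.0, 90.0]
force: [-0.2, -0.1, -0.5]
grip_width: 0.0171
grasp_force: 40.0
```

```bash
python3 -m jog '[[0,0,0,0.03,0],[0,0,0,0,0],[0.5,0,0,0,0],[0.5,0,0,0,0],[0.5,0,0,0,0],[0.5,0,0,0,0],[0.5,0,0,-0.5,0],[0.5,0,0,-1,0],[0.5,0,0,-1,0],[0.5,0,0,-1,0],[0.5,0,0,-1,0],[0.5,0,0,-0.5,0]]'
python3 -m jog '[[0.5,-1,-1,0,0],[0.5,-1,-1,0,0],[0.5,-1,-1,0,0],[0.5,-1,-1,0,0],[0.5,-1,-1,0,0],[0.5,-1,-1,0,0],[0.5,-1,-0.5,0,0],[0.5,0,0,0,0]]' 
python3 look.py | grep -v knobs
python3 - <<'E'
from h import *
np.set_printoptions(precision=4,suppress=True)
for n in("top","scene"):
    c=cam(n); P=cloud(c); np.savez(n+"1.npz",**c); print(n)
    for nm,lo,hi in(("bar",.09,.103),("fin",.110,.14),("roof",.103,.112),("boxall",.055,.14)):
        for o in clusters(P,lo,hi,(.44,.75,-.1,.09),10): print(nm,o[0].round(1),o[1],"mid",o[3],"ext",o[4])
a=np.load("top1.npz")["color"][150:265,290:360]; b=np.load("scene1.npz")["color"][175:275,280:370]
A=cv2.resize(a,None,fx=5,fy=5,interpolation=2); B=cv2.resize(b,None,fx=5,fy=5,interpolation=2)
B=cv2.copyMakeBorder(B,0,len(A)-len(B),0,0,0); print(A.shape,B.shape)
cv2.imwrite("pics/k1.png",cv2.cvtColor(np.hstack([A,B]),4)[:600,:800])
E
```

```text
time_s: 32.07
tool_pos: [0.5803, 0.3737, 0.2002]
tool_rot: [179.8, -0.2, 90.0]
force: [0.1, 0.3, 0.4]
grip_width: 0.0429
grasp_force: 0.0
time_s: 32.73
tool_pos: [0.4476, 0.229, 0.1965]
tool_rot: [-179.9, 0.1, 89.8]
force: [0.3, -1.0, -0.0]
grip_width: 0.0435
grasp_force: 0.0
top
rims 146 mid [0.5841 0.3662 0.0812] ext [0.041  0.0365 0.0423]
rims 595 mid [0.4081 0.2093 0.0909] ext [0.0682 0.0544 0.0608]
scene
rims 384 mid [0.4079 0.2161 0.0905] ext [0.0716 0.07   0.0607]
rims 408 mid [0.4915 0.3021 0.0911] ext [0.0702 0.0696 0.0617]
rims 198 mid [0.5804 0.3727 0.0837] ext [0.0491 0.0506 0.046 ]
cov 43 mid [0.4249 0.2308 0.1892] ext [0.0137 0.0213 0.0194]
cov 38 mid [0.4769 0.2314 0.1904] ext [0.0107 0.0216 0.0184]
top
bar [325.6 224. ] 98 mid [ 0.5324 -0.01    0.0965] ext [0.0375 0.0256 0.0107]
fin [323.1 178.4] 132 mid [ 0.6357 -0.0103  0.1231] ext [0.0128 0.0426 0.0257]
roof [323.  180.6] 823 mid [ 0.6361 -0.0105  0.1074] ext [0.0667 0.0843 0.0088]
boxall [324.3 205.3] 4773 mid [ 0.588  -0.01    0.0955] ext [0.23   0.132  0.0809]
scene
bar [315.  194.5] 63 mid [ 0.5334 -0.0093  0.0962] ext [0.0415 0.0273 0.0121]
bar [318.1 226.4] 39 mid [ 0.6361 -0.0518  0.0964] ext [0.0659 0.0031 0.0129]
fin [332.7 214.9] 139 mid [ 0.6296 -0.0105  0.122 ] ext [0.0278 0.0438 0.024 ]
roof [332.3 219.6] 541 mid [ 0.6358 -0.0107  0.1075] ext [0.0694 0.0842 0.0088]
boxall [324.9 219.7] 3209 mid [ 0.5848 -0.0098  0.0945] ext [0.2433 0.1333 0.079 ]
(575, 350, 3) (575, 450, 3)
```

View pics/k1.png

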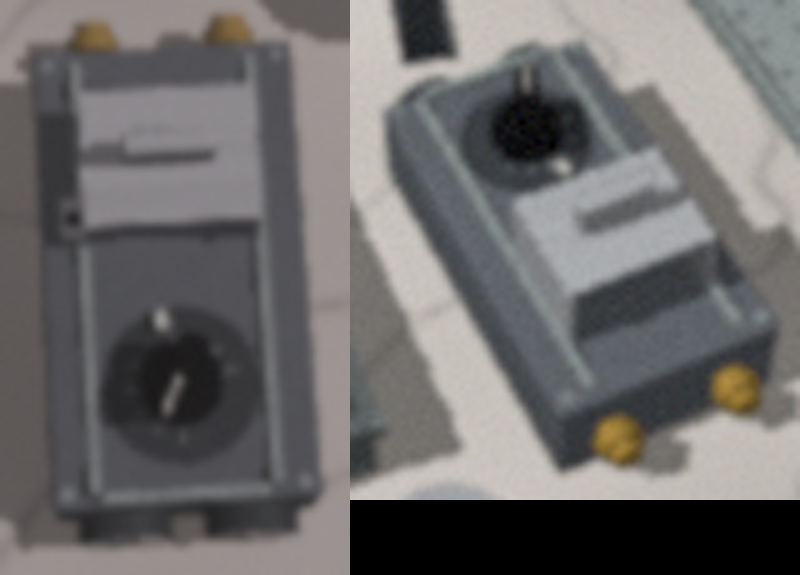

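The left panel shows the pointer from (182,375) to (168,413), the white marker at (161,320), and the guard parked with its fin at (168,145). The knob is at about 0.4 rad and the marker at about 2.8 rad. I'll compute the exact values.

```bash
cat > knob.py <<'E'
from h import *
import sys
np.set_printoptions(precision=4,suppress=True)
cl=lambda d: np.degrees(np.arctan2(d[1],-d[0]))%360   # clockwise from -x
for n in("top","scene"):
    c=cam(n); P=cloud(c); g=c["color"].min(2).astype(int)
    roof=P[(P[...,2]>.104)&(P[...,2]<.111)&(abs(P[...,1]+.01)<.06)&(P[...,0]>.46)&(P[...,0]<.72)][:,:2]
    if len(roof)>50: r=cv2.minAreaRect((roof*1000).astype(np.float32)); print(n,"roof",r)
    box=P[(P[...,2]>.056)&(P[...,2]<.063)&(abs(P[...,1]+.01)<.08)&(P[...,0]>.44)&(P[...,0]<.73)][:,:2]
    r=cv2.minAreaRect((box*1000).astype(np.float32)); print("box",r)
    top=P[(P[...,2]>.094)&(P[...,2]<.103)&(np.hypot(P[...,0]-.531,P[...,1]+.01)<.03)]
    if len(top)>5:
        r=cv2.minAreaRect((top[:,:2]*1000).astype(np.float32)); print("bar",len(top),r,top.mean(0))
        m,e=cv2.PCACompute(top[:,:2].astype(np.float32),None); print("bar dir",cl(e[0]),cl(-e[0]))
    ok=(np.hypot(P[...,0]-.531,P[...,1]+.01)<.042)&(P[...,2]<.103)&(g>110)
    k,l,s,ce=cv2.connectedComponentsWithStats(ok.astype(np.uint8))
    for i in range(1,k):
        if s[i,4]>=3:
            q=P[l==i].mean(0); print("white",ce[i].round(1),s[i,4],q,"ang",cl(q[:2]-[.530,-.010]),"r",np.hypot(*(q[:2]-[.530,-.010])))
E
python3 knob.py
```

```text
top roof ((636.0510864257812, -10.588188171386719), (83.61444091796875, 66.12032318115234), 89.17739868164062)
box ((584.042724609375, -9.866836547851562), (130.0207977294922, 236.79086303710938), 89.24085998535156)
bar 95 ((532.5446166992188, -8.90329647064209), (12.831701278686523, 40.633705139160156), 64.7503890991211) [ 0.5326 -0.0089  0.0984]
bar dir 205.9108 25.910791
white [321.8 213.4] 8 [ 0.5635 -0.0021  0.0668] ang 166.66992944192646 r 0.034440033461342126
scene roof ((635.9170532226562, -10.436077117919922), (84.89012145996094, 68.49402618408203), 89.22830963134766)
box ((584.8302612304688, -9.66827392578125), (130.54449462890625, 242.194091796875), 89.1471176147461)
bar 57 ((533.7581787109375, -9.415499687194824), (11.089702606201172, 43.51652908325195), 63.48084259033203) [ 0.5344 -0.0097  0.0991]
bar dir 207.16339 27.163387
white [322.4 208.3] 10 [ 0.5653 -0.0023  0.0658] ang 167.75551430570906 r 0.036116300122093735
```

```bash
python3 -m jog '[[0.5,-1,1,0,0],[0.5,-1,1,0,0],[0.5,-1,1,0,0],[0.5,-1,1,0,0],[0.5,-1,0.25,0,0],[0.5,-1,0,0,0],[0.5,-1,0,0,0],[0.5,-1,0,0,0],[0.5,-1,0,0,0],[0.5,-1,0,0,0],[0.5,-1,0,0,0],[0.5,-1,0,0,0]]' 
python3 -m jog '[[0.5,0,0,0,-0.1575],[0.5,0,0,0,-0.1575],[0.5,0,0,0,-0.1575],[0.5,0,0,0,-0.1575],[0.5,0,0,0,-0.1575],[0.5,0,0,0,-0.1575],[0.5,0,0,0,-0.1575],[0.5,0,0,0,-0.1575],[0.5,0,0,0,-0.1575],[0.5,0,0,0,0],[0.5,0,0,0,0],[0.5,0,0,0,0]]'
```

```text
time_s: 34.03
tool_pos: [0.5347, -0.0074, 0.1959]
tool_rot: [-180.0, 0.0, 90.1]
force: [-0.7, 0.1, 0.2]
grip_width: 0.0433
grasp_force: 0.0
time_s: 35.03
tool_pos: [0.5344, -0.0067, 0.196]
tool_rot: [-180.0, -0.0, 153.6]
force: [-0.1, -0.3, 0.3]
grip_width: 0.0433
grasp_force: 0.0
```

```bash
python3 -m jog '[[0.5,0,-0.15,1,0],[0.5,0,0,1,0],[0.5,0,0,1,0],[0.5,0,0,1,0],[0.5,0,0,0.6,0],[0.5,0,0,0.4,0],[0.5,0,0,0.05,0],[0.5,0,0,0,0],[0.5,0,0,0,0]]'
python3 -m jog '[[0,0,0,0,0],[0,0,0,0,0],[0,0,0,0,0],[0,0,0,0,0],[0,0,0,0,0]]' 30
```

```text
time_s: 35.78
tool_pos: [0.5337, -0.0096, 0.0962]
tool_rot: [179.9, 0.1, 153.8]
force: [-0.2, 1.0, -0.3]
grip_width: 0.0435
grasp_force: 0.0
time_s: 36.2
tool_pos: [0.5329, -0.0096, 0.0954]
tool_rot: [180.0, 0.0, 153.8]
force: [-0.7, -0.0, -0.6]
grip_width: 0.018
grasp_force: 0.0
```

```bash
python3 -m jog '[[0,0,0,0,0],[0,0,0,0,0],[0,0,0,0,0],[0,0,0,0,0.157],[0,0,0,0,0.157],[0,0,0,0,0.157],[0,0,0,0,0.157],[0,0,0,0,0.157]]'
python3 -m jog '[[0,0,0,0,0.157],[0,0,0,0,0.157],[0,0,0,0,0.157],[0,0,0,0,0.157],[0,0,0,0,0.157],[0,0,0,0,0.157],[0,0,0,0,0.157],[0,0,0,0,0.157],[0,0,0,0,0.157],[0,0,0,0,0.157],[0,0,0,0,0],[0,0,0,0,0]]'
```

```text
time_s: 36.87
tool_pos: [0.532, -0.011, 0.0953]
tool_rot: [-179.9, 0.0, 118.1]
force: [-4.9, -3.0, 4.9]
grip_width: 0.0129
grasp_force: 30.0
time_s: 37.87
tool_pos: [0.5303, -0.0108, 0.0953]
tool_rot: [-179.8, 0.3, 47.7]
force: [-9.6, -3.3, 9.1]
grip_width: 0.013
grasp_force: 30.0
```

```bash
python3 -m jog '[[0,0,0,0,0.155],[0,0,0,0,0.155],[0,0,0,0,0.155],[0,0,0,0,0.155],[0,0,0,0,0.155],[0,0,0,0,0],[0,0,0,0,0],[0,0,0,0,0]]'
python3 -m jog '[[0.5,0,0,0,0],[0.5,0,0,0,0],[0.5,0,0,0,0],[0.5,0,0,0,0],[0.5,0,0,0,0],[0.5,0,0,-0.5,0],[0.5,0,0,-1,0],[0.5,0,0,-1,0],[0.5,0,0,-1,0],[0.5,0,0,-1,0],[0.5,0,0,-1,0]]'
python3 -m jog '[[0.5,0,1,0,-0.159],[0.5,0,1,0,-0.159],[0.5,0,1,0,-0.159],[0.5,0,1,0,-0.159],[0.5,0,1,0,-0.159],[0.5,0,1,0,-0.159],[0.5,0,1,0,-0.159],[0.5,0,1,0,-0.159],[0.5,0,1,0,-0.159],[0.5,0,0,0,-0.159],[0.5,0,0,0,-0.13],[0.5,0,0,0,0]]'
```

```text
time_s: 38.53
tool_pos: [0.5298, -0.01, 0.0953]
tool_rot: [-179.9, 0.4, 12.9]
force: [-9.9, -1.0, 12.2]
grip_width: 0.0127
grasp_force: 30.0
time_s: 39.45
tool_pos: [0.5329, -0.0098, 0.207]
tool_rot: [-180.0, -0.1, 12.9]
force: [0.6, 0.5, -0.4]
grip_width: 0.0437
grasp_force: 0.0
time_s: 40.45
tool_pos: [0.6464, -0.1378, 0.2056]
tool_rot: [180.0, 0.0, 90.5]
force: [-0.3, 1.6, -0.8]
grip_width: 0.0433
grasp_force: 0.0
```

```bash
python3 knob.py; python3 look.py | grep -v knobs; python3 - <<'E'
from h import *
c=cam("top"); cv2.imwrite("pics/k2.png",cv2.cvtColor(cv2.resize(c["color"][190:250,295:360],None,fx=8,fy=8,interpolation=2),4))
E
```

```text
top roof ((636.2304077148438, -10.63974380493164), (83.98094177246094, 66.79326629638672), 89.16012573242188)
box ((586.3438110351562, -9.895988464355469), (129.94058227539062, 232.05438232421875), 89.19037628173828)
bar 93 ((532.9050903320312, -9.173763275146484), (40.07049560546875, 12.849580764770508), 12.791497230529785) [ 0.5329 -0.009   0.0984]
bar dir 166.5924 346.5924
white [322.  213.5] 10 [ 0.5636 -0.0027  0.0645] ang 167.67671692250605 r 0.03437542337186643
scene roof ((635.2694091796875, -10.509937286376953), (84.49937438964844, 68.55908966064453), 89.18013763427734)
box ((585.054931640625, -9.67193603515625), (131.0182342529297, 240.9506378173828), 89.16129302978516)
bar 63 ((534.13037109375, -9.079961776733398), (40.33329772949219, 14.366646766662598), 10.211013793945312) [ 0.5341 -0.0097  0.0984]
bar dir 168.22809 348.2281
white [321.9 208.2] 11 [ 0.5633 -0.0028  0.0645] ang 167.86428232182863 r 0.03408503897144803
top
rims 330 mid [0.581  0.3723 0.0831] ext [0.0468 0.048  0.0458]
rims 766 mid [0.4906 0.3    0.0906] ext [0.0682 0.0689 0.0603]
rims 746 mid [0.4081 0.2159 0.091 ] ext [0.0683 0.067  0.0608]
scene
rims 382 mid [0.4086 0.217  0.0905] ext [0.0719 0.0709 0.0603]
rims 410 mid [0.4906 0.3008 0.0902] ext [0.0695 0.0704 0.0602]
rims 196 mid [0.581  0.3727 0.0836] ext [0.047  0.0462 0.0464]
```

View pics/k2.png

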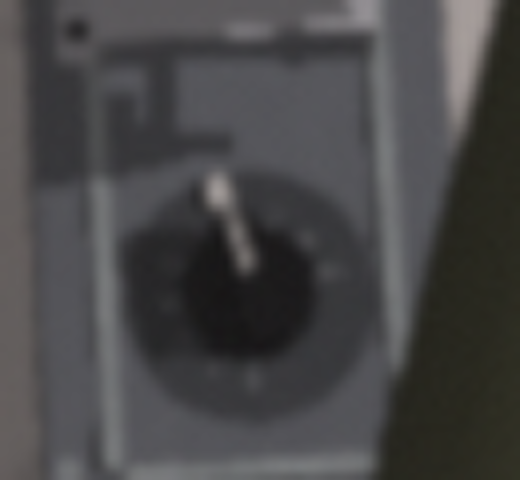

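The pointer line at (235,240) is in line with the marker at (217,190), and all the covers are seated. Next I pinch the guard fin.

```bash
python3 -m jog '[[0.5,1,-0.6,0,0],[0.5,1,0,0,0],[0.5,1,0,0,0],[0.5,1,0,0,0],[0.5,1,0,0,0],[0.5,1,0,0,0],[0.5,0.35,0,0,0],[0.5,0,0,1,0],[0.5,0,0,1,0],[0.5,0,0,1,0],[0.5,0,0,0.8,0],[0.5,0,0,0,0]]'
python3 -m jog '[[0,0,0,0,0],[0,0,0,0,0],[0,0,0,0,0],[0,0,0,0,0],[0,0,0,0,0],[0,0,0,0,0],[0,0,0,0,0],[0,0,0,0,0]]' 30
```

```text
time_s: 41.7
tool_pos: [0.6311, -0.0111, 0.1258]
tool_rot: [-179.7, 0.1, 90.3]
force: [-0.7, 0.5, -0.7]
grip_width: 0.0435
grasp_force: 0.0
time_s: 42.37
tool_pos: [0.6338, -0.0105, 0.1299]
tool_rot: [179.9, -0.0, 90.3]
force: [-0.5, 0.0, 3.6]
grip_width: 0.012
grasp_force: 30.0
```

```bash
python3 -m jog '[[0,0.01,-0.5,0,0],[0,0.01,-0.5,0,0],[0,0.01,-0.5,0,0],[0,0.01,-0.5,0,0],[0,0.01,-0.5,0,0],[0,0.01,-0.5,0,0],[0,0.01,-0.5,0,0],[0,0,-0.5,0,0],[0,0,-0.5,0,0],[0,0,-0.5,0,0],[0,0,-0.5,0,0],[0,0,0,0,0]]'
```

```text
time_s: 43.37
tool_pos: [0.5305, -0.0092, 0.13]
tool_rot: [178.8, 0.0, 90.4]
force: [26.7, 1.3, -18.5]
grip_width: 0.0121
grasp_force: 30.0
```

```bash
python3 -m jog '[[0,0,0,0,0],[0,0,0,0,0]]'; python3 - <<'E'
from h import *
a=cv2.resize(cam("scene")["color"][150:260,270:380],None,fx=4,fy=4,interpolation=2)
b=cv2.resize(cam("top")["color"][160:270,290:380],None,fx=4,fy=4,interpolation=2)
cv2.imwrite("pics/g1.png",cv2.cvtColor(np.hstack([a,b]),4))
E
```

```text
time_s: 43.53
tool_pos: [0.5306, -0.0092, 0.13]
tool_rot: [178.9, 0.0, 90.4]
force: [24.6, 1.0, -15.5]
grip_width: 0.0117
grasp_force: 30.0
```

View pics/g1.png

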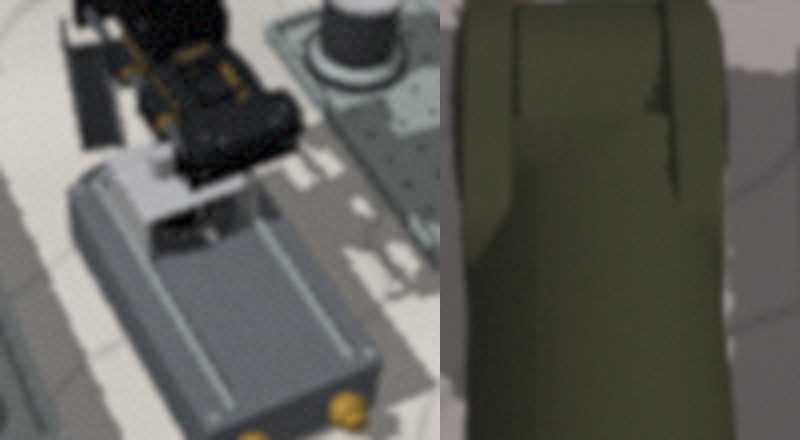

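The guard covers the knob, with its fin at about (165,160) in the left panel. I'll measure how far it has travelled.

```bash
cat > g.py <<'E'
from h import *
for n,t in(("scene","0"),("scene",""),):
    P=cloud(dict(np.load(n+t+".npz")) if t else cam(n))
    m=(P[...,2]>.102)&(P[...,2]<.1105)&(abs(P[...,1]+.01)<.045)&(P[...,0]>.44)&(P[...,0]<.72)
    q=P[m]; far=[np.sort(q[(q[:,1]>y)&(q[:,1]<y+.01)][:,0])[-4:].mean().round(4) for y in np.arange(-.045,-.0,.01)]
    print(t,len(q),far)
E
python3 g.py
```

```text
0 537 [np.float64(0.6676), np.float64(0.6672), np.float64(0.6677), np.float64(0.6682), np.float64(0.6681)]
 271 [np.float64(0.5638), np.float64(0.5646), np.float64(0.5645), np.float64(0.5643), np.float64(0.5632)]
```

```bash
python3 -m jog '[[0,0,-0.1,0,0],[0,0,-0.1,0,0],[0,0,0,0,0],[0,0,0,0,0]]'; python3 g.py; python3 -c "
from cell import env;o=env.get_obs();print(o['qpos'],o['effort'],o['wrist_torque'])"
```

```text
time_s: 44.02
tool_pos: [0.5304, -0.0092, 0.1301]
tool_rot: [178.4, 0.1, 90.4]
force: [37.0, 0.2, -26.0]
grip_width: 0.012
grasp_force: 30.0
0 537 [np.float64(0.6676), np.float64(0.6672), np.float64(0.6677), np.float64(0.6682), np.float64(0.6681)]
 285 [np.float64(0.5641), np.float64(0.5635), np.float64(0.5646), np.float64(0.565), np.float64(0.5639)]
[-32.35731797   8.02944417  32.84483627 110.19164906  -4.83922854
  61.57215317   2.82957583] [  0.55549029 -38.92123461   3.16557616 -19.46277916   0.82952304
  12.37747908   0.25546577] [ 0.11765865 -7.52812881 -0.21443547]
```

```bash
python3 -m jog '[[0,0,0.3,0,0],[0.5,0,0,0,0],[0.5,0,0,0,0],[0.5,0,0,0,0],[0.5,0,0,0,0],[0.5,0,0,0,0],[0.5,0,0,-1,0],[0.5,0,0,-1,0],[0.5,0,0,-1,0],[0.5,0,0,-1,0]]'
python3 -m jog '[[0.5,-1,0,0,0],[0.5,-1,0,0,0],[0.5,-1,0,0,0],[0.5,-1,0,0,0],[0.5,-1,0,0,0],[0.5,-1,0,0,0],[0.5,-1,0,0,0],[0.5,-1,0,0,0],[0.5,-1,0,0,0],[0.5,-1,0,0,0],[0.5,-1,0,0,0],[0.5,-1,0,0,0]]'
python3 knob.py; python3 - <<'E'
from h import *
a=cv2.resize(cam("scene")["color"][160:260,280:370],None,fx=4,fy=5,interpolation=2)
b=cv2.resize(cam("top")["color"][150:260,290:360],None,fx=5,fy=5,interpolation=2)[:500]
cv2.imwrite("pics/g2.png",cv2.cvtColor(np.hstack([a,b]),4))
E
```

```text
time_s: 44.9
tool_pos: [0.524, -0.01, 0.2092]
tool_rot: [-179.8, 0.0, 90.3]
force: [0.8, 0.1, 0.2]
grip_width: 0.0434
grasp_force: 0.0
time_s: 45.9
tool_pos: [0.5256, -0.2503, 0.2084]
tool_rot: [-179.9, -0.1, 90.3]
force: [-0.5, 0.1, 0.3]
grip_width: 0.0434
grasp_force: 0.0
top roof ((532.9340209960938, -9.040607452392578), (83.94367980957031, 66.0665283203125), 89.00666046142578)
box ((583.0463256835938, -9.846893310546875), (129.8833770751953, 239.44232177734375), 89.28953552246094)
bar 6 ((538.3761596679688, -5.308376312255859), (19.45990562438965, 50.704444885253906), 62.466922760009766) [ 0.5359 -0.004   0.1023]
bar dir 208.83614 28.836119
white [318. 238.] 3 [0.5056 0.0111 0.059 ] ang 40.78641834996362 r 0.03226609386700993
scene roof ((532.5989990234375, -8.98080825805664), (84.38780975341797, 68.7400131225586), 89.56212615966797)
box ((589.7412109375, -10.126152038574219), (129.9806671142578, 232.4608612060547), 89.34867858886719)
```

View pics/g2.png

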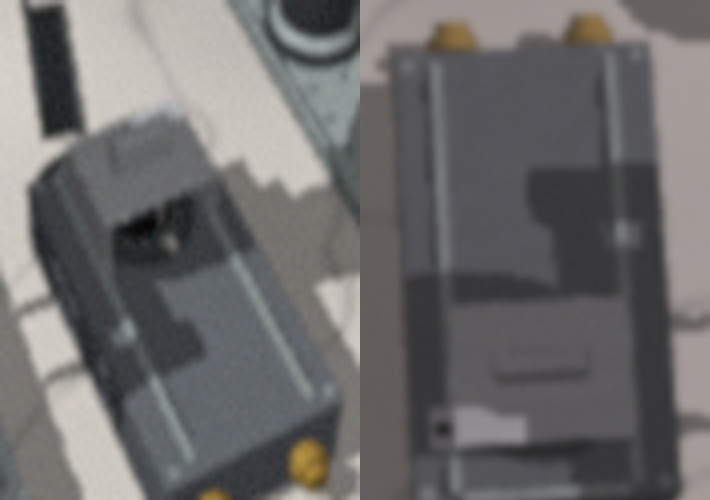

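The guard's centre (532.8, -9.0) coincides with the knob axis (532.8, -9.1), and it stood rigid under 37 N, so it is against its stop. I'll do a last check of the covers.

```bash
python3 -m jog '[[0.5,0,0,-0.5,0],[0.5,0,0,0,0],[0.5,0,0,0,0],[0.5,0,0,0,0],[0.5,0,0,0,0],[0.5,0,0,0,0]]'; python3 look.py; python3 - <<'E'
from h import *
a=cv2.resize(cam("scene")["color"][100:260,270:470],None,fx=3,fy=3,interpolation=2)
cv2.imwrite("pics/f1.png",cv2.cvtColor(a,4))
E
```

```text
time_s: 46.6
tool_pos: [0.5268, -0.2493, 0.2191]
tool_rot: [-180.0, -0.0, 90.4]
force: [0.0, 0.8, 0.8]
grip_width: 0.0434
grasp_force: 0.0
top
rims 330 mid [0.5813 0.3719 0.083 ] ext [0.047  0.0479 0.0454]
rims 767 mid [0.4907 0.3    0.0902] ext [0.0683 0.0694 0.0592]
rims 743 mid [0.4081 0.2155 0.0905] ext [0.0683 0.0675 0.0601]
scene
knobs 113 mid [ 0.4499 -0.4253  0.0453] ext [0.1287 0.0094 0.0173]
knobs 46 mid [ 0.4217 -0.3695  0.0438] ext [0.0174 0.0174 0.0138]
knobs 77 mid [ 0.5094 -0.2966  0.0391] ext [0.0543 0.0288 0.0061]
knobs 58 mid [ 0.5888 -0.3901  0.0432] ext [0.018  0.0173 0.0142]
rims 386 mid [0.4078 0.2158 0.0905] ext [0.07   0.069  0.0604]
rims 410 mid [0.4916 0.3022 0.0899] ext [0.071  0.0706 0.0597]
rims 193 mid [0.5808 0.3737 0.0827] ext [0.0488 0.0493 0.0451]
```

View pics/f1.png

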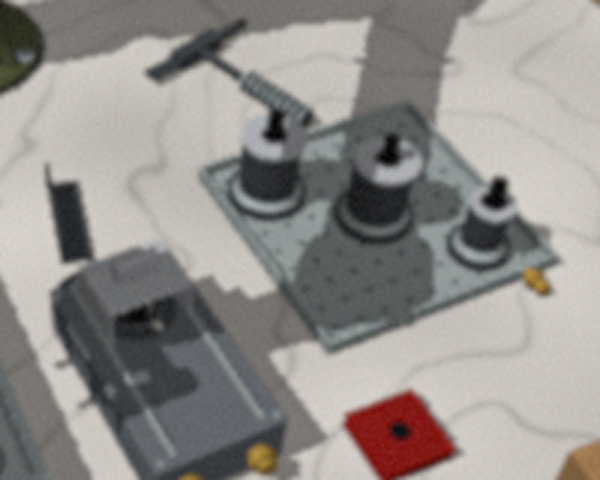

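```bash
python3 -c "
from cell import env;print(env.sign_off())"
```

```text
the job is handed in; nothing more can be done
None
```

I handed the job in at about 47 s with the three stubs present (two wide, one narrow) covered and seated, the knob within about 1° of the marker, and the guard pushed until it stopped. The sign-off returned no verdict. The guard moved about 103 mm from where it was parked rather than the stated 115 mm, but it stopped centred on the knob and held against 37 N, so I took that as its stop.

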